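# Prove the display carriage and hang the tape caddy on it

## Task

On the tape display rail, push the carriage smoothly all the way to the far stop and then all the way back to the near stop (the end nearer the robot) to feel that it runs free, and leave it there. Then take the caddy that has a hook on its back, lift its hook tongue over the carriage's lip and lower it until it is fully home in the channel behind the lip before you let go, so that it hangs freely. Do not slam the carriage, do not tip the caddy over, and leave the other things on the table where they are.

Things in the scene. Friction and masses are not known exactly. Their poses are not given: they have to be found in the camera images.
- rail: Fixed rail to the robot's left: dark steel base 100 x 340 x 12 mm, an aluminium end plate at each end (160 mm either way along y, top at 120 mm), two steel rods between, on which the carriage slides. Origin: centre of the base's underside. z up; y along the rods to the near stop (robot's end); x away from the side where caddies hang. Its place varies by cm, its yaw by 0.25 rad either way.
- carriage (a joint): Slide of the carriage along the rail, m: 0 at the far stop, 0.18 at the near stop; grows along the rail's +y. About 2 N of friction plus slight drag; it stays where it is left, and stops hard at both ends.
- seat (a point): On the carriage (aluminium, 90 mm long in y): middle of its channel at the height of the lip's top, 150 mm above the table. Axes as rail. The channel runs along y, 16 mm wide (8 mm either side in x), 24 mm deep, closed at both ends by cheeks (82 mm clear, tops 4 mm below the lip's). On its +x side is the carriage's block, 57 mm wide, top at 138 mm.
- lip_top (a point): Middle of the top edge of the carriage's anti-jump lip, 150 mm above the table, 10.5 mm to -x of seat; axes as rail. The lip is a plate 5 mm thick in x, 90 mm long in y, on the channel's -x side; its outer face goes straight down to 58 mm above the table.
- post_top (a point): Top of the carriage's black upright push post: round, 16 mm diameter, rising 52 mm out of the block's top, from 138 to 190 mm above the table, mid-length of the carriage, 41.5 mm to +x of seat. Push the carriage either way with it.
- hook_caddy: The caddy to hang: white open box 64 (x) x 70 (y) x 56 (z) mm holding three fixed tape rolls, 0.15 to 0.3 kg. Origin: centre of its underside; z up, +x towards its back. A steel plate 40 mm wide rises from the back wall (outer face x = 32 mm) to 92 mm and carries the hook. Hung, the box is on the rail's -x side, its axes along the rail's, tilted back by about 0.1 rad.
- slot (a point): Middle of the underside of the hook's bridge, at (39, 0, 87) mm in hook_caddy; same axes. The bridge is 4 mm thick and joins plate and tongue; the slot below it, open downward, is 14 mm wide in x. Hung, this underside rests on the lip's top with the lip in the slot.
- tongue_tip (a point): Middle of the lower edge of the hook's tongue, at (48, 0, 67) mm in hook_caddy; same axes. The tongue is 4 mm thick in x (46 to 50 mm), 40 mm wide in y and hangs 20 mm below the bridge's underside. Hung, it is in the channel behind the lip.
- handle (a point): Middle of the caddy's wooden handle, a horizontal bar 56 (x) x 10 (y) x 28 (z) mm above the box, at (4, 0, 106) mm in hook_caddy (z from 92 to 120 mm); same axes. The centre of mass lies nearly below. Grip it across y from above.
- plain_caddy: Bystander: a like caddy with the same box, plate and handle but no hook; origin at the centre of its underside. Leave it.
- jar: Bystander: closed glass jar, 60 mm diameter, 96 mm tall; origin at the centre of its underside. Hook caddy, plain caddy and jar stand to the robot's right and may be in any of each other's places.
- tape_tower: Bystander: stack of tape rolls on a spindle, 68 mm diameter, 148 mm tall, standing between the caddies and the rail; origin at the centre of its underside.
- tape_a: Bystander: loose tape roll lying flat, 68 mm diameter, 28 mm high, beyond the tower; origin at the centre of its underside.
- tape_b: Bystander: loose tape roll lying flat, 68 mm diameter, 20 mm high, before the tower and the rail; origin at the centre of its underside.
- ruler: Bystander: wooden ruler 200 x 30 x 5 mm lying beyond the caddies; origin at the centre of its underside.
Not all that is in view belongs to the job. What is shaped like the hook_caddy but blue is not meant.

How it is judged:
By the outcome, as a careful person would: the job done as asked, in the order asked, and still so for the second after the job is handed in, with the robot touching nothing.
It also fails if it takes over 67 s, if anything falls off the work surface, if the arm or the gripper's body presses on something with over 40 N, if the wrist force passes 120 N, or if a joint passes its speed limit or range.

## Robot

A 7-joint arm with a two-finger parallel gripper is mounted at the origin on the work surface. World frame = base frame: x ahead of the robot, y to its left, z up, the work surface at z = 0. Lengths are in mm, angles in rad, forces in N, time in s.
With the tool pointing down it reaches from about 400 to 875 mm from the base axis. Payload 4.4 kg.
Tool frame: the origin (TCP) lies midway between the tips of the shut fingers; the grasp point (between the pads) lies behind it (ctrl.grip_point_offset is the x of the grasp point in the tool frame, in mm); x points along the fingers, z is the direction in which the jaws open and shut, and the axes are right-handed (so a half turn about x gives the same grasp; the last joint's range is limited). The gripper opens to 85 mm and grips with 20 to 120 N. Pads are 22 mm wide; open, the fingers measure 114 mm over their backs; the gripper's body (76 mm by 85 mm) begins 54 mm behind the grasp point. The pads swing forward as they close: fully open they stand 13 mm farther back than shut.
Start: joints at [-1.404, 0.628, 0.038, 1.517, -0.027, 0.996, -0.02], TCP at [149.931, 632.486, 231.313] pointing down, gripper open.
Joint ranges: [-3.06, 3.06], [-0.37, 2.12], [-1.25, 1.32], [0.18, 2.47], [-1.1, 4.24], [0.23, 1.98], [-2.94, 2.94]. Speed limits (rad/s): [2.57, 2.57, 3.14, 3.14, 3.14, 3.14, 3.14].

## Interface

Orientations are given as [roll, pitch, yaw] about the fixed x, y, z axes, in that order (R = Rz(yaw) Ry(pitch) Rx(roll)).
In Python, from cell import status, eyes, ctrl gives the robot as it stands. The module is installed in compiled form; this text tells all that it offers.
- The arm moves only by the tool apply_moves, never from a script. Its argument "targets" is a list of rows, each a list of 3 entries, a list of its own where there are three numbers: the shift along the tool's x, y, z in mm, then the turn about the tool's x in degrees, then the finger opening in mm, from 0 to 85.4. In form: [[[dx, dy, dz], roll, claw], ...]. A call has 1 to 10 rows; each row shifts and turns the pose as measured when the row begins, along the tool's axes as they then stand; what a row does not reach is not made up. A row lasts 1/8 s, in which the tool goes at most 62.5 mm and 10.7 degrees, less where a joint would pass 70% of its speed; a pose out of reach is approached as far as the arm can. A call is refused whole if a number of a shift passes 62.5 or a number of a turn 10.7, either way. A call with a gripper value outside its range is refused whole. The fingers move at their own pace and stop on an object; the grip force is fixed at half the most. Time passes only in rows, so rows that do not move let the fingers close. It gives the time, the measured TCP pose, the force and the opening at its end, in the units of the state.
- status.read_state(): the state, without advancing time (a new reading comes with each control period).
- eyes.get_image(name): name is "scene" or "top" or "wrist"; returns (picture, depth): 400x640x3 uint8, blue, green, red; 400x640 float32, mm along the optical axis (not along the pixel's ray), 0 where there is no reading.
- eyes.camera_params(name): a dict with "fx", "fy", "cx", "cy" (pixels), "dist" ([k1, k2, p1, p2, k3] as OpenCV has them; the pictures are not rectified), "R" (3x3) and "t" (3): a world point X has camera coordinates R X + t. Camera axes: x right, y down, z forward; pixel columns grow to the right and rows downward; lengths in mm; the calibration is good to about 2 mm. A picture is of the moment at which its call begins: read the wrist's pose just before it. camera_params takes no time and is no camera call; for the wrist camera it gives the pose at the moment of the call.
- ctrl.finish_job(): hands the job in, once; it reports no verdict.
The state is a dict: "clock": time; "qpos": joint angles; "qd": joint speeds; "tau": joint torques, N m; "eef_pos": TCP position; "tool_rot": TCP orientation; "force": force on the tool from outside, world axes, zero at the start; "torque": the same for the moment, N m; "width": finger opening in mm.
Only numpy, scipy, OpenCV 4.12 (cv2) and the standard library are available. Lean on these libraries where they do the work, as an engineer would, in place of code of your own. Each camera call takes 0.05 s, during which the arm holds its last target.

## Working session

There is one attempt and no reset: what is moved stays moved. The work goes in short steps, Python scripts to look and compute and a tool call to move; the robot and the scene stay as the last step left them, time stands still between calls to the robot, and variables do not carry over. Pictures are saved under pics/ and viewed, and the job is handed in when it is done.

Besides the shell and the picture viewer there is one more tool, called as name(argument=value, ...), one argument or row to a line, values as JSON. apply_moves: Moves the arm, as the interface text tells. Its arguments: {"type":"object","properties":{"targets":{"type":"array"}},"required":["targets"]}

```bash
mkdir -p pics; python3 - <<'E'
from cell import status, eyes, ctrl
import cv2,numpy as np
s=status.read_state()
print({k:np.round(v,3).tolist() for k,v in s.items()}, ctrl.grip_point_offset)
for n in ["scene","top"]:
    im,d=eyes.get_image(n); cv2.imwrite(f"pics/{n}0.png",im); np.savez(f"{n}0.npz",im=im,d=d,**{k:np.array(v) for k,v in eyes.camera_params(n).items()})
    p=eyes.camera_params(n); print(n,p)
E
```

```text
{'clock': 0.0, 'qpos': [-1.404, 0.629, 0.038, 1.518, -0.027, 0.996, -0.02], 'qd': [0.0, -0.001, -0.001, -0.001, -0.001, 0.0, -0.0], 'tau': [0.001, -56.34, 1.226, -19.344, 0.011, 0.01, 0.0], 'eef_pos': [149.787, 631.868, 230.371], 'tool_rot': [-3.133, 1.569, -1.795], 'force': [-0.569, 0.449, 0.213], 'torque': [-0.081, 0.002, -0.023], 'width': 85.175} -18.700000000000003
scene {'fx': 486.54029570821484, 'fy': 486.54029570821484, 'cx': 317.4233008035848, 'cy': 205.00138427965288, 'dist': array([-0.1115359,  0.       ,  0.       ,  0.       ,  0.       ]), 'R': array([[ 0.18271368,  0.98306909,  0.01381569],
       [ 0.74477585, -0.12922371, -0.65468326],
       [-0.64181356,  0.12990918, -0.75577706]]), 't': array([  -5.57089262, -282.06392304, 1959.32070603])}
top {'fx': 423.874890975467, 'fy': 423.874890975467, 'cx': 325.10018091108725, 'cy': 201.5485499884553, 'dist': array([-0.01266037,  0.        ,  0.        ,  0.        ,  0.        ]), 'R': array([[ 0.02699008, -0.99961312,  0.00671885],
       [-0.98127201, -0.02777607, -0.19061411],
       [ 0.19072699, -0.00144833, -0.98164205]]), 't': array([-107.41279445,  506.54093078, 1209.06955741])}
```

View pics/scene0.png

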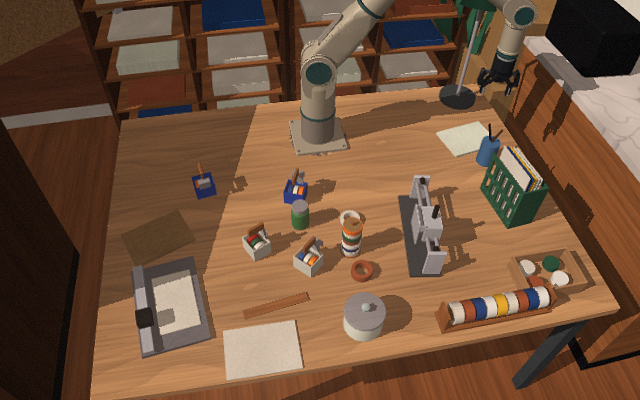

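View pics/top0.png

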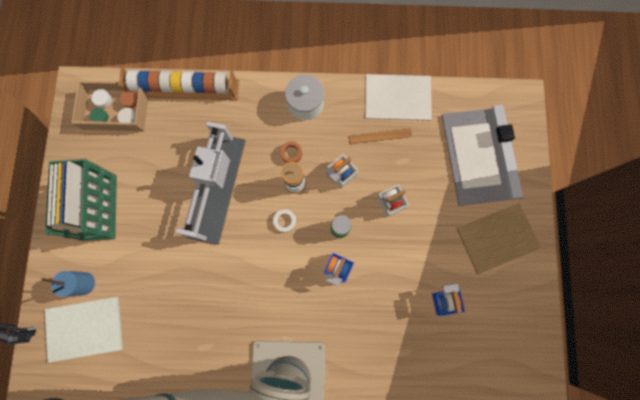

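```bash
python3 - <<'E'
import cv2,numpy as np
a=np.load("scene0.npz")["im"];b=np.load("top0.npz")["im"]
c=cv2.resize(a[205:285,230:330],(800,640),interpolation=3)[:590]
cv2.imwrite("pics/c1.png",c)
c=cv2.resize(b[145:225,310:420],(798,580),interpolation=3);cv2.imwrite("pics/c2.png",c)
c=cv2.resize(b[110:255,165:260],(393,600),interpolation=3)
d=cv2.resize(a[165:285,390:460],(350,600),interpolation=3);cv2.imwrite("pics/c3.png",np.hstack([c,d]))
E
```

```text
(no output)
```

View pics/c1.png

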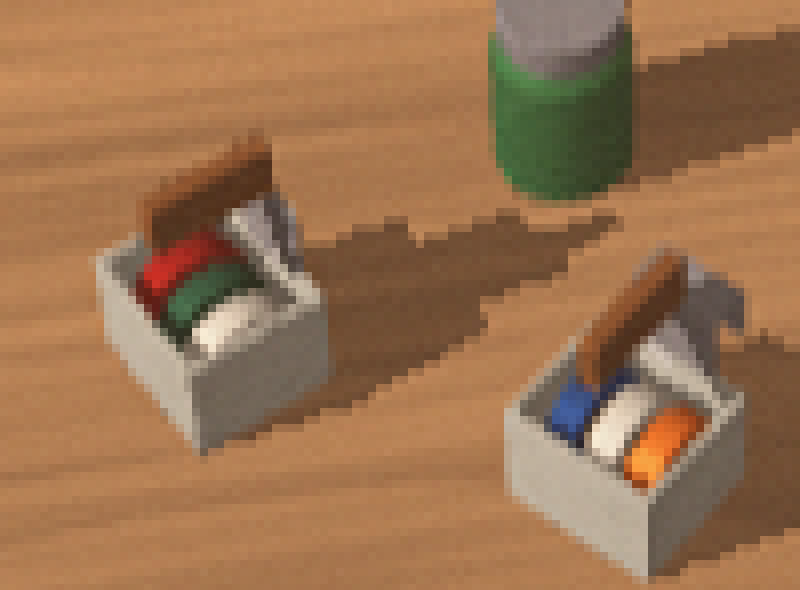

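View pics/c2.png

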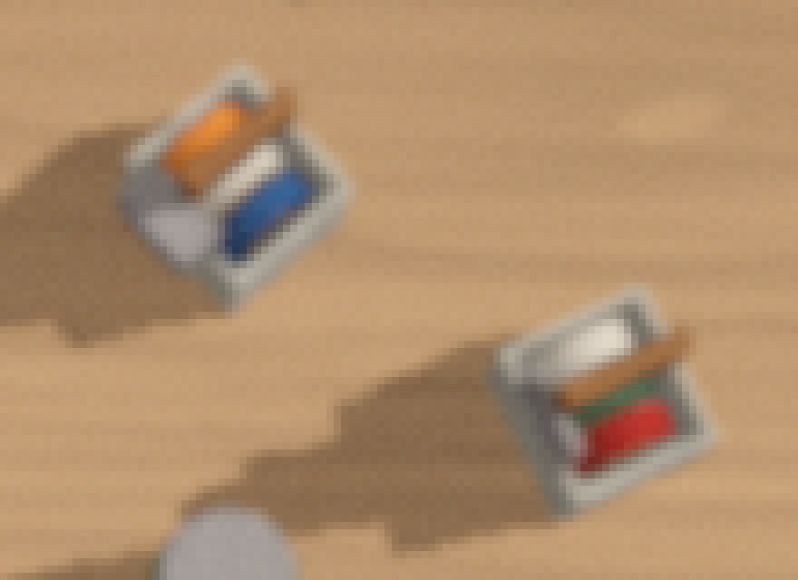

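View pics/c3.png

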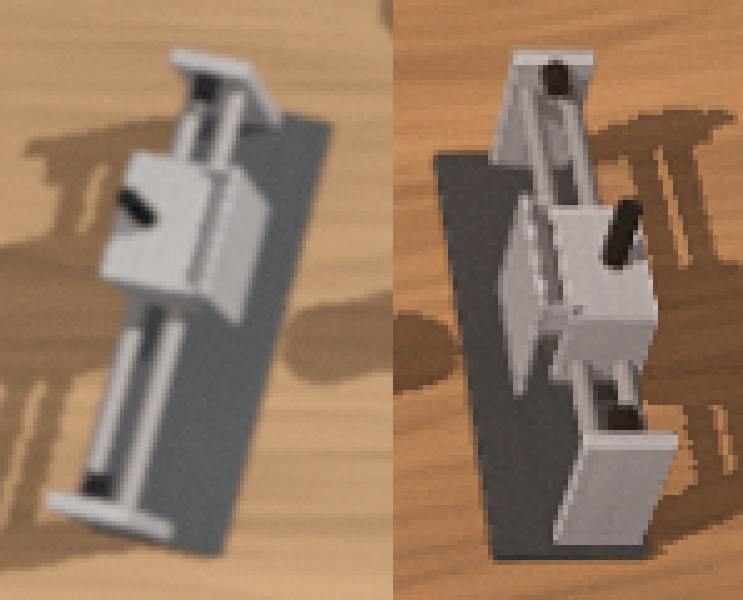

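```bash
cat > h.py <<'E'
import cv2,numpy as np
def load(n): 
    f=np.load(n); return {k:f[k] for k in f.files}
def cloud(p):
    im,d=p["im"],p["d"]; K=np.array([[p["fx"],0,p["cx"]],[0,p["fy"],p["cy"]],[0,0,1]],float)
    h,w=d.shape; uv=np.stack(np.meshgrid(np.arange(w),np.arange(h)),-1).reshape(-1,1,2).astype(np.float64)
    n=cv2.undistortPoints(uv,K,p["dist"]).reshape(h,w,2)
    X=np.dstack([n,np.ones((h,w))])*d[...,None]
    W=(X-p["t"])@p["R"]
    W[d<=0]=np.nan
    return W
def ray(p,uv,z):
    K=np.array([[p["fx"],0,p["cx"]],[0,p["fy"],p["cy"]],[0,0,1]],float)
    n=cv2.undistortPoints(np.array(uv,float).reshape(-1,1,2),K,p["dist"]).reshape(-1,2)
    v=np.c_[n,np.ones(len(n))]@p["R"]; c=-p["R"].T@p["t"]
    return c+v*((z-c[2])/v[:,2])[:,None]
def snap(name,tag):
    from cell import eyes
    p=eyes.camera_params(name); im,d=eyes.get_image(name)
    q=dict(im=im,d=d,**{k:np.array(v) for k,v in p.items()}); np.savez(f"{tag}.npz",**q); cv2.imwrite(f"pics/{tag}.png",im); return q
E
python3 - <<'E'
from h import *
for n in ["top0","scene0"]:
    p=load(n+".npz"); W=cloud(p); im=p["im"].astype(int); x,y,z=W[...,0],W[...,1],W[...,2]
    print(n)
    table=(abs(z)<15)&(x>300)&(x<800); print(" table z med",np.nanmedian(z[table]))
    # rail zone
    zone=(x>350)&(x<850)&(y>150)&(y<450)
    post=zone&(z>150)&(im.sum(2)<150); print(" post n",post.sum(),W[post].mean(0),z[post].max())
    for v in np.round(W[post][np.argsort(-z[post])][:8]): print("   ",v)
    base=zone&(abs(z-12)<8)&(im.max(2)<110)&(im[...,2]-im[...,0]<25)
    c=W[base][:,:2].astype(np.float32); print(" base",base.sum(),cv2.minAreaRect(c))
    pl=zone&(z>112)&(z<126); 
    nl,lab,st,cen=cv2.connectedComponentsWithStats(pl.astype(np.uint8))
    for i in range(1,nl):
        if st[i,4]>8: q=W[lab==i]; print(" plate?",st[i,4],cen[i].round(),q.mean(0).round(1),q.min(0).round(),q.max(0).round())
    bl=zone&(z>132)&(z<142); q=W[bl]; print(" block",bl.sum(),q.mean(0).round(1),cv2.minAreaRect(q[:,:2].astype(np.float32)))
    lp=zone&(z>143)&(z<156); q=W[lp]; print(" lip",lp.sum(),q.mean(0).round(1),cv2.minAreaRect(q[:,:2].astype(np.float32)) if len(q)>3 else '')
    cz=(x>500)&(x<800)&(y>-100)&(y<60)
    hd=cz&(z>98)&(z<130)&(im[...,2]-im[...,0]>40); 
    q=W[hd]; print(" handle",hd.sum(),q.mean(0).round(1),cv2.minAreaRect(q[:,:2].astype(np.float32)))
    # box
    for nm,b in [("obj",(x>350)&(x<850)&(y>-200)&(y<250)&(z>10))]:
        nl,lab,st,cen=cv2.connectedComponentsWithStats(b.astype(np.uint8))
        for i in range(1,nl):
            if st[i,4]>40: q=W[lab==i]; print(" obj",st[i,4],cen[i].round(),q.mean(0).round(0),q.max(0).round(),[np.round(v,1) for v in cv2.minAreaRect(q[:,:2].astype(np.float32))])
E
```

```text
top0
 table z med 0.8153183419207732
 post n 25 [589.00348989 255.29339831 179.16157697] 194.7759510342381
    [590. 257. 195.]
    [593. 261. 191.]
    [588. 253. 190.]
    [591. 253. 190.]
    [591. 261. 190.]
    [588. 259. 189.]
    [589. 256. 189.]
    [589. 251. 188.]
 base 2004 ((551.5950317382812, 243.64926147460938), (98.96914672851562, 335.187744140625), 79.38616180419922)
 plate? 124 [215. 127.] [707.1 230.7 119.3] [688. 203. 112.] [722. 258. 125.]
 plate? 29 [217. 160.] [607.4 217.  124.2] [582. 210. 120.] [628. 226. 126.]
 plate? 46 [221. 170.] [579.3 205.  118.8] [540. 197. 112.] [626. 215. 125.]
 plate? 15 [212. 175.] [561.3 226.1 124.6] [553. 220. 121.] [573. 232. 126.]
 plate? 11 [197. 179.] [550.2 270.5 118.8] [547. 255. 114.] [553. 284. 124.]
 plate? 136 [187. 231.] [403.1 285.9 119.5] [389. 259. 113.] [425. 316. 125.]
 block 592 [589.9 247.9 137.8] ((590.3060913085938, 241.60330200195312), (78.58210754394531, 90.6182861328125), 79.72881317138672)
 lip 116 [582.7 214.  148.1] ((588.1309204101562, 230.38992309570312), (55.485069274902344, 90.74519348144531), 80.0928
[... 1982 characters left out ...]
 -137.   64.] [ 471. -108.  101.] [array([ 409.9, -132.5]), array([ 56.9, 121.7]), np.float64(80.2)]
 obj 1839 [420. 240.] [622. 221.  66.] [728. 250. 158.] [array([556.8, 207.8]), array([342.4,  84.3]), np.float64(0.0)]
 obj 815 [351. 233.] [570.   6.  83.] [610.  66. 151.] [array([516.8,  19.2]), array([ 65.3, 192.2]), np.float64(77.9)]
 obj 775 [309. 256.] [ 616. -136.   57.] [659. -90. 123.] [array([ 605.6, -132.2]), array([74. , 86.3]), np.float64(42.6)]
 obj 284 [362. 270.] [674.  21.  24.] [708.  53.  35.] [array([671. ,  21.6]), array([67.5, 67.4]), np.float64(21.7)]
 obj 707 [362. 304.] [822. -20.  81.] [850.  41. 106.] [array([815.5, -18.5]), array([ 69. , 117.8]), np.float64(0.3)]
```

```bash
cat >> h.py <<'E'
def axes():
    from cell import status
    from scipy.spatial.transform import Rotation as Ro
    s=status.read_state(); return s,Ro.from_euler('xyz',s["tool_rot"]).as_matrix()
def rel(P):
    """world target -> tool shift"""
    s,R=axes(); return R.T@(np.array(P,float)-s["eef_pos"])
E
python3 - <<'E'
from h import *
s,R=axes(); print(R.round(3)); 
psi=np.deg2rad(79.7); ry=np.array([-np.sin(psi),np.cos(psi),0]); 
a=np.degrees(np.arctan2(ry@R[:,1],ry@R[:,2])); print("angle from tool z to rail y about -x..",a)
for n in ["top0","scene0"]:
    W=cloud(load(n+".npz")); x,y,z=W[...,0],W[...,1],W[...,2]
    m=(x>200)&(x<560)&(y>300)&(y<650); q=W[m]
    # bins
    for gx in range(200,560,60): print(gx,[int(np.nanmax(q[(q[:,0]>=gx)&(q[:,0]<gx+60)&(q[:,1]>=gy)&(q[:,1]<gy+60)][:,2],initial=-1)) for gy in range(300,660,60)])
print(rel([593,257.5,260]))
E
```

```text
[[-0.    -0.973  0.231]
 [-0.002  0.231  0.973]
 [-1.     0.    -0.002]]
angle from tool z to rail y about -x.. 93.03728045325028
200 [7, 6, 7, 15, 176, 173]
260 [7, 6, 8, 8, 105, 165]
320 [8, 7, 9, 7, 6, 182]
380 [125, 9, 8, 183, 230, 212]
440 [91, 6, 8, 6, 229, 215]
500 [14, 9, 7, 7, 228, 216]
200 [5, 6, 7, 14, 174, 627]
260 [6, 8, 7, 8, 105, 165]
320 [2, 9, 5, 7, 7, 11]
380 [121, 6, 7, 174, 228, 211]
440 [89, 8, 10, 6, 229, 216]
500 [7, 6, 7, 8, 229, 218]
[ -29.07139844 -517.63887866 -262.1718496 ]
```

apply_moves(
  targets=[
    [[-5,0,0],10,85],
    [[-5,0,0],10,85],
    [[-5,0,0],10,85],
    [[-5,0,0],10,85],
    [[-5,0,0],10,85],
    [[-5,0,0],10,85],
    [[-5,0,0],10,85],
    [[-5,0,0],10,85],
    [[0,0,0],7,50],
    [[0,0,0],0,50],
  ],
)

```text
clock: 1.35
eef_pos: [148.3, 628.5, 266.0]
tool_rot: [-1.599, 1.557, -1.828]
force: [-0.3, -0.2, -0.6]
width: 51.5
```

```bash
python3 - <<'E'
from h import *
s,R=axes(); print(R.round(3),s["eef_pos"],s["width"],s["clock"]); print(np.degrees(np.arctan2(R[1,2],R[0,2])),rel([593,257.5,270]))
E
```

```text
[[-0.003  0.227  0.974]
 [-0.013  0.974 -0.227]
 [-1.    -0.014 -0.   ]] [148.34025738 628.54895109 265.99307662] 51.51398220591287 1.35
-13.14610238988961 [  -0.66215137 -260.22695071  517.39459016]
```

apply_moves(
  targets=[
    [[0,-15,30],0,50],
    [[0,-25,50],0,50],
    [[0,-27,54],0,50],
    [[0,-27,54],0,50],
    [[0,-27,54],0,50],
    [[0,-27,54],0,50],
    [[0,-27,54],0,50],
    [[0,-27,54],0,50],
    [[0,-27,54],0,50],
    [[0,-15,30],-2,50],
  ],
)

```text
clock: 2.6
eef_pos: [581.9, 280.4, 264.7]
tool_rot: [-1.87, 1.555, -2.024]
force: [-0.3, 0.4, 0.0]
width: 50.4
```

```bash
python3 - <<'E'
from h import *
s,R=axes(); print(R.round(3),s["eef_pos"],s["width"],s["clock"]); print(np.degrees(np.arctan2(R[1,2],R[0,2])),rel([593,257.5,270]))
snap("wrist","w1")
E
```

```text
[[-0.007  0.154  0.988]
 [-0.014  0.988 -0.154]
 [-1.    -0.015 -0.005]] [581.88683647 280.38199744 264.70683517] 50.36166668931828 2.6
-8.852920913721984 [ -5.04913432 -20.97617942  14.47798134]
```

View pics/w1.png

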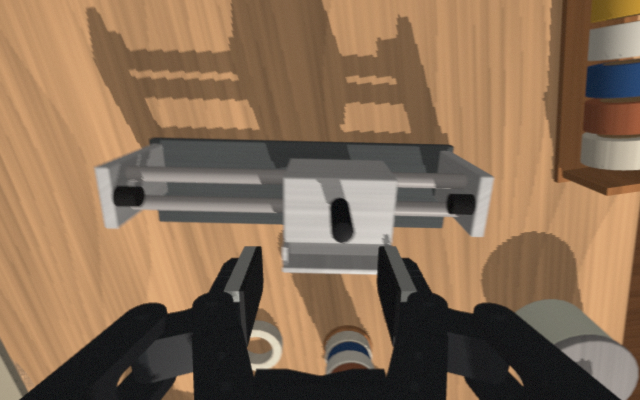

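```bash
python3 - <<'E'
from h import *
p=load("w1.npz"); W=cloud(p); im=p["im"].astype(int)
print("cam pos",-p["R"].T@p["t"])
for n,(u,v) in dict(post=(343,235),postm=(342,228),blk=(310,200),blk2=(370,190),lip=(340,268),base=(300,160),tbl=(500,100)).items(): print(n,W[v,u].round(1))
x,y,z=np.moveaxis(W,2,0); V=np.zeros(z.shape,bool);V[140:275,90:500]=1
psi=np.deg2rad(79.7)
for nm,lo,hi,Z in [("lip",146,155,150),("block",133,142,138),("plates",115,125,120),("posttop",186,200,190)]:
    m=V&(z>lo)&(z<hi); 
    nl,lab,st,cen=cv2.connectedComponentsWithStats(m.astype(np.uint8))
    for i in range(1,nl):
        if st[i,4]>25:
            vu=np.argwhere(lab==i)[:,::-1]; q=ray(p,vu,Z)  # cast rays on known height
            r=cv2.minAreaRect(q[:,:2].astype(np.float32)); print(nm,st[i],W[lab==i].mean(0).round(1),[np.round(k,1) for k in r])
b=V&(abs(z-12)<6)&(im.max(2)<110); vu=np.argwhere(b)[:,::-1]; print("base",[np.round(k,1) for k in cv2.minAreaRect(ray(p,vu,12)[:,:2].astype(np.float32))])
E
```

```text
cam pos [594.89465997 357.04125557 405.90079954]
post [593.9 255.9 189.6]
postm [593.9 261.  189.6]
blk [571.9 266.2 138.8]
blk2 [619.9 266.8 137.7]
lip [587.4 208.4 149.3]
base [564.1 286.7  80.5]
tbl [7.849e+02 3.019e+02 1.000e-01]
lip [328 199  20  13  78] [592.5 264.6 150.6] [array([592.4, 263.6]), array([15.2,  8. ]), np.float64(3.9)]
lip [281 257  96  17 721] [577.3 209.3 149.1] [array([578.8, 212.4]), array([12.7, 77.2]), np.float64(79.2)]
block [ 281  175  115   90 7018] [591.1 253.  137.7] [array([590.2, 244.7]), array([76.7, 90.2]), np.float64(79.6)]
plates [  93  164   45   64 1419] [404.6 288.9 119.1] [array([409.8, 287.7]), array([56.3, 32.6]), np.float64(79.7)]
plates [284 169 109   7 330] [596.6 281.  120.1] [array([597.3, 280.8]), array([ 3.1, 89.3]), np.float64(79.4)]
plates [ 448  174   44   63 1353] [707.1 234.  119.3] [array([701.9, 234.4]), array([56.2, 32.1]), np.float64(79.7)]
posttop [329 219  24  24 426] [592.7 259.4 189.5] [array([592.7, 259.5]), array([15.4, 15.9]), np.float64(34.7)]
base [array([552.9, 244.2]), array([100. , 337.5]), np.float64(79.7)]
```

apply_moves(
  targets=[
    [[0,-19,12],1.4,40],
    [[0,-1,0],0,34],
    [[0,0,0],0,34],
  ],
)

```text
clock: 3.02
eef_pos: [594.2, 253.5, 263.9]
tool_rot: [-1.713, 1.553, -1.892]
force: [-0.3, 0.0, -0.5]
width: 33.7
```

```bash
python3 - <<'E'
from h import *
s,R=axes(); print(R.round(3),s["eef_pos"],s["width"],s["clock"]); print(np.degrees(np.arctan2(R[1,2],R[0,2])),rel([592.7,259.4,152]))
E
```

```text
[[-0.006  0.178  0.984]
 [-0.017  0.984 -0.178]
 [-1.    -0.017 -0.002]] [594.20103289 253.50254373 263.86892115] 33.7451988347174 3.025
-10.263201002939983 [111.76240828   7.46903409  -2.2508299 ]
```

apply_moves(
  targets=[
    [[10,7,-2],0,34],
    [[25,0,0],0,34],
    [[25,0,0],0,34],
    [[20,0,0],0,34],
    [[15,0,0],0,34],
    [[8,0,0],0,34],
    [[4,0,0],0,34],
    [[0,0,0],0,34],
  ],
)

```text
clock: 4.03
eef_pos: [587.9, 271.0, 150.5]
tool_rot: [-2.05, 1.557, -2.213]
force: [-0.3, -0.3, -0.2]
width: 33.9
```

```bash
python3 - <<'E'
from h import *
print(rel([592.7,259.4,152]), axes()[0]["force"])
E
```

```text
[ -1.41056086 -10.67650615   6.64048778] [-0.28511647 -0.26953687 -0.18741912]
```

apply_moves(
  targets=[
    [[0,-5,3],0,34],
    [[0,-4,2],0,34],
    [[0,0,0],0,34],
  ],
)

```text
clock: 4.4
eef_pos: [592.9, 260.2, 152.3]
tool_rot: [-1.884, 1.559, -2.048]
force: [-1.0, 0.1, -0.8]
width: 34.0
```

```bash
python3 - <<'E'
from h import *
s,R=axes(); print(rel([592.7,259.4,152]), s["force"],R.round(3))
E
```

```text
[ 0.29451725 -0.79828562 -0.09083612] [-1.01223088  0.12932358 -0.78119638] [[-0.005  0.163  0.987]
 [-0.01   0.987 -0.163]
 [-1.    -0.011 -0.004]]
```

apply_moves(
  targets=[
    [[0,0,3],0.9,34],
    [[0,0,4],0,34],
    [[0,0,4],0,34],
    [[0,0,5],0,34],
    [[0,0,6],0,34],
    [[0,0,6],0,34],
    [[0,0,6],0,34],
    [[0,0,6],0,34],
    [[0,0,5],0,34],
    [[0,0,4],0,34],
  ],
)

```text
clock: 5.65
eef_pos: [642.4, 251.6, 152.0]
tool_rot: [-2.191, 1.557, -2.371]
force: [-2.0, 0.2, 1.6]
width: 33.7
```

```bash
cat > r.py <<'E'
from h import *
from cell import status
s,R=axes()
d=np.array(s["eef_pos"])-[592.7,259.4,152]
psi=np.deg2rad(79.7); rx=np.array([np.cos(psi),np.sin(psi),0]); ry=np.array([-np.sin(psi),np.cos(psi),0])
print("rail x,y,z off from initial post:",(d@rx).round(1),(d@ry).round(1),d[2].round(1),"F along rail y",(np.array(s["force"])@ry).round(2),np.round(s["force"],1),"az",np.degrees(np.arctan2(R[1,2],R[0,2])).round(2),"tilt",R[:2,0].round(3),s["clock"])
E
python3 r.py
```

```text
rail x,y,z off from initial post: 1.2 -50.3 -0.0 F along rail y 2.01 [-2.   0.2  1.6] az -10.32 tilt [-0.01 -0.01] 5.65
```

apply_moves(
  targets=[
    [[0,0,3],0,34],
    [[0,0,2],0,34],
    [[0,0,2],0,34],
  ],
)

```text
clock: 6.02
eef_pos: [649.9, 250.3, 151.9]
tool_rot: [-2.177, 1.557, -2.357]
force: [-2.4, 0.2, 2.2]
width: 34.2
```

```bash
python3 r.py
```

```text
rail x,y,z off from initial post: 1.3 -57.9 -0.1 F along rail y 2.43 [-2.4  0.2  2.2] az -10.31 tilt [-0.01 -0.01] 6.025
```

apply_moves(
  targets=[
    [[0,0,2],0,34],
    [[0,0,1.5],0,34],
    [[0,0,1.5],0,34],
  ],
)

```text
clock: 6.4
eef_pos: [653.6, 249.6, 151.8]
tool_rot: [-2.33, 1.555, -2.51]
force: [-7.8, 0.1, 6.3]
width: 33.8
```

```bash
python3 r.py
```

```text
rail x,y,z off from initial post: 1.3 -61.7 -0.2 F along rail y 7.69 [-7.8  0.1  6.3] az -10.3 tilt [-0.013 -0.009] 6.4
```

apply_moves(
  targets=[
    [[0,0,1.5],0,34],
    [[0,0,1],0,34],
  ],
)

```text
clock: 6.65
eef_pos: [653.3, 249.6, 151.7]
tool_rot: [-2.511, 1.55, -2.69]
force: [-4.8, 0.3, 3.0]
width: 34.0
```

```bash
python3 r.py;python3 - <<'E'
from h import *
snap("wrist","w2")
E
```

```text
rail x,y,z off from initial post: 1.2 -61.4 -0.3 F along rail y 4.79 [-4.8  0.3  3. ] az -10.26 tilt [-0.019 -0.009] 6.65
```

View pics/w2.png

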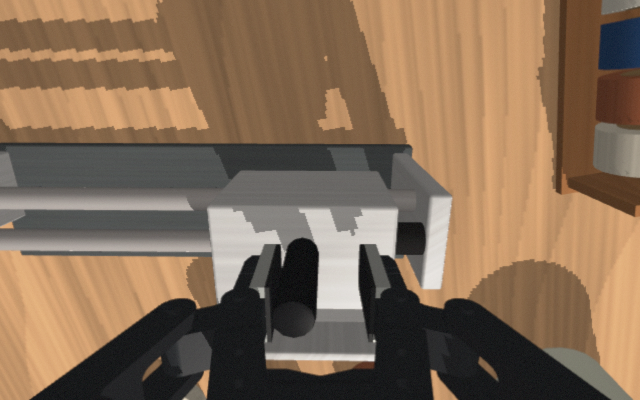

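```bash
cat > post.py <<'E'
from h import *
import sys
p=load(sys.argv[1]+".npz"); W=cloud(p); z=W[...,2]
m=(z>186)&(z<194)&(p["im"].max(2)<70)&(abs(W[...,0]-float(sys.argv[2]))<40)&(abs(W[...,1]-float(sys.argv[3]))<25)
nl,lab,st,cen=cv2.connectedComponentsWithStats(m.astype(np.uint8))
psi=np.deg2rad(79.7); ry=np.array([-np.sin(psi),np.cos(psi)]);rx=np.array([np.cos(psi),np.sin(psi)])
for i in range(1,nl):
    if st[i,4]>60:
        r=cv2.minAreaRect(ray(p,np.argwhere(lab==i)[:,::-1],190)[:,:2].astype(np.float32)); d=np.array(r[0])-[552.9,244.2]
        print(st[i],np.round(r[0],1),np.round(r[1],1),"rel base centre x,y",(d@rx).round(1),(d@ry).round(1))
E
python3 post.py w1 593 260; python3 post.py w2 645 250
```

```text
[332 219  21  23 371] [593.7 259.7] [15.8 13.2] rel base centre x,y 22.5 -37.4
[ 260  280   56   62 1942] [644.1 253.1] [24.4 18.4] rel base centre x,y 25.1 -88.2
[367 281  13  61 469] [672.5 247.9] [24.   3.6] rel base centre x,y 25.0 -117.1
[383 286  28   8  77] [681.4 255.2] [2.7 9. ] rel base centre x,y 33.8 -124.4
```

apply_moves(
  targets=[
    [[0,0,3],0,34],
    [[0,0,3],0,34],
  ],
)

```text
clock: 6.95
eef_pos: [653.1, 249.7, 151.4]
tool_rot: [-2.707, 1.537, -2.885]
force: [-10.4, 0.7, 7.8]
width: 33.7
```

```bash
python3 r.py
```

```text
rail x,y,z off from initial post: 1.2 -61.1 -0.6 F along rail y 10.34 [-10.4   0.7   7.8] az -10.2 tilt [-0.033 -0.009] 6.95
```

apply_moves(
  targets=[
    [[0,0,-4],0,34],
    [[0,0,-4],0,34],
    [[0,0,-4],0,34],
    [[0,0,-3],0,34],
    [[0,0,-3],0,34],
    [[0,0,-4],0,34],
    [[0,0,-5],0,34],
    [[0,0,-6],0,34],
    [[0,0,-7],0,34],
    [[0,0,-7],0,34],
  ],
)

```text
clock: 8.2
eef_pos: [609.8, 257.0, 152.7]
tool_rot: [-2.51, 1.548, -2.69]
force: [2.6, -0.3, -1.8]
width: 33.9
```

```bash
python3 r.py
```

```text
rail x,y,z off from initial post: 0.7 -17.3 0.7 F along rail y -2.58 [ 2.6 -0.3 -1.8] az -10.28 tilt [-0.02 -0.01] 8.2
```

apply_moves(
  targets=[
    [[0,0,-7],0,34],
    [[0,0,-7],0,34],
    [[0,0,-7],0,34],
    [[0,0,-7],0,34],
    [[0,0,-7],0,34],
    [[0,0,-7],0,34],
    [[0,0,-7],0,34],
    [[0,0,-7],0,34],
    [[0,0,-7],0,34],
    [[0,0,-7],0,34],
  ],
)

```text
clock: 9.45
eef_pos: [536.1, 270.1, 154.3]
tool_rot: [-2.495, 1.549, -2.674]
force: [3.1, -0.9, -2.2]
width: 34.0
```

```bash
python3 r.py
```

```text
rail x,y,z off from initial post: 0.5 57.6 2.3 F along rail y -3.25 [ 3.1 -0.9 -2.2] az -10.27 tilt [-0.02 -0.01] 9.45
```

apply_moves(
  targets=[
    [[0.3,0,-7],0,34],
    [[0.3,0,-7],0,34],
    [[0.3,0,-7],0,34],
    [[0.3,0,-7],0,34],
    [[0.3,0,-7],0,34],
    [[0.3,0,-7],0,34],
    [[0,0,-6],0,34],
    [[0,0,-5],0,34],
    [[0,0,-4],0,34],
    [[0,0,-3],0,34],
  ],
)

```text
clock: 10.7
eef_pos: [473.0, 281.6, 154.2]
tool_rot: [-2.494, 1.55, -2.673]
force: [1.4, -2.0, 0.0]
width: 33.9
```

```bash
python3 r.py
```

```text
rail x,y,z off from initial post: 0.5 121.7 2.2 F along rail y -1.73 [ 1.4 -2.   0. ] az -10.27 tilt [-0.019 -0.01 ] 10.7
```

apply_moves(
  targets=[
    [[0,0,-2.5],0,34],
    [[0,0,-2],0,34],
    [[0,0,-2],0,34],
    [[0,0,-2],0,34],
  ],
)

```text
clock: 11.2
eef_pos: [464.1, 283.3, 154.2]
tool_rot: [-2.497, 1.549, -2.676]
force: [2.4, -0.5, -1.2]
width: 33.6
```

```bash
python3 r.py
```

```text
rail x,y,z off from initial post: 0.5 130.8 2.2 F along rail y -2.46 [ 2.4 -0.5 -1.2] az -10.28 tilt [-0.019 -0.01 ] 11.2
```

apply_moves(
  targets=[
    [[0,0,-2],0,34],
    [[0,0,-1.5],0,34],
    [[0,0,-1.5],0,34],
    [[0,0,-1.5],0,34],
  ],
)

```text
clock: 11.7
eef_pos: [458.4, 284.3, 154.3]
tool_rot: [-2.44, 1.551, -2.619]
force: [6.7, -1.1, -4.9]
width: 34.2
```

```bash
python3 r.py
```

```text
rail x,y,z off from initial post: 0.5 136.6 2.3 F along rail y -6.85 [ 6.7 -1.1 -4.9] az -10.29 tilt [-0.017 -0.01 ] 11.7
```

apply_moves(
  targets=[
    [[0,0,-3],0,34],
    [[0,0,-3],0,34],
    [[0,0,-3],0,34],
  ],
)

```text
clock: 12.08
eef_pos: [458.6, 284.3, 154.8]
tool_rot: [-1.274, 1.561, -1.457]
force: [8.9, -2.3, -7.0]
width: 33.9
```

```bash
python3 r.py
```

```text
rail x,y,z off from initial post: 0.5 136.4 2.8 F along rail y -9.21 [ 8.9 -2.3 -7. ] az -10.49 tilt [ 0.001 -0.01 ] 12.075
```

apply_moves(
  targets=[
    [[0,0,4],0,34],
    [[0,0,4],0,34],
    [[-5,0,0],0,34],
    [[-15,0,0],0,34],
    [[-25,0,0],0,34],
    [[-25,0,0],0,34],
    [[-25,0,0],0,50],
    [[-25,0,0],0,60],
    [[-10,0,0],0,60],
    [[0,0,0],0,60],
  ],
)

```text
clock: 13.32
eef_pos: [462.9, 284.9, 293.9]
tool_rot: [-1.976, 1.562, -2.158]
force: [-0.5, 1.1, -0.0]
width: 59.7
```

```bash
python3 r.py; python3 - <<'E'
from h import *
snap("wrist","w3")
p=load("w3.npz"); W=cloud(p); z=W[...,2]
for nm,lo,hi,Z in [("lip",146,155,150),("cheek",143,149,146),("block",133,142,138),("plates",115,125,120),("posttop",186,200,190)]:
    m=(z>lo)&(z<hi)&(W[...,1]>150)&(W[...,0]>350)
    nl,lab,st,cen=cv2.connectedComponentsWithStats(m.astype(np.uint8))
    for i in range(1,nl):
        if st[i,4]>60:
            vu=np.argwhere(lab==i)[:,::-1]; q=ray(p,vu,Z)
            print(nm,st[i],W[lab==i].mean(0).round(1),[np.round(k,1) for k in cv2.minAreaRect(q[:,:2].astype(np.float32))])
E
```

```text
rail x,y,z off from initial post: 1.9 132.3 141.9 F along rail y 0.65 [-0.5  1.1 -0. ] az -10.39 tilt [-0.005 -0.007] 13.325
lip [275 230 103  10 713] [458.8 230.5 149.3] [array([458.9, 232.2]), array([ 8.6, 89.2]), np.float64(79.7)]
cheek [275 215 103  22 460] [459.6 235.4 146. ] [array([460.1, 238.8]), array([19.9, 89.8]), np.float64(79.7)]
block [ 274  149  105   83 6267] [466.6 275.  137.7] [array([465.4, 267.1]), array([75. , 90.9]), np.float64(79.6)]
plates [ 242  145   33   60 1109] [402.6 289.  119.3] [array([406.7, 287.9]), array([55.6, 28.3]), np.float64(79.7)]
plates [276 145 101   3 199] [472.  303.6 119.3] [array([472. , 303.3]), array([ 1.8, 89. ]), np.float64(79.6)]
plates [ 567  145   47   60 1331] [706.8 233.6 119.3] [array([701. , 234.1]), array([55.4, 34.1]), np.float64(79.9)]
posttop [316 183  22  22 358] [467.8 281.8 189.5] [array([467.8, 282. ]), array([15.1, 15.7]), np.float64(33.0)]
```

View pics/w3.png

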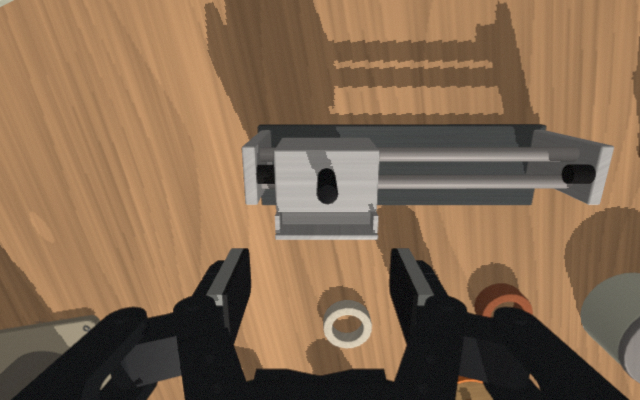

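apply_moves(
  targets=[
    [[0,-20,11],0,60],
    [[0,-40,22],0,60],
    [[0,-46,25],0,60],
    [[0,-46,25],0,60],
    [[0,-46,25],0,60],
    [[0,-46,25],0,60],
    [[0,-46,25],0,60],
    [[0,-40,22],0,60],
    [[0,-20,10],0,60],
    [[0,0,0],0,60],
  ],
)

```text
clock: 14.62
eef_pos: [584.4, -103.3, 282.8]
tool_rot: [-2.557, 1.541, -2.734]
force: [0.1, 0.7, -0.2]
width: 60.0
```

apply_moves(
  targets=[
    [[0,0,0],-10,60],
    [[0,0,0],-10,60],
    [[0,0,0],-10,60],
    [[0,0,0],-10,60],
    [[0,0,0],-10,60],
    [[0,0,0],0,60],
  ],
)

```text
clock: 15.38
eef_pos: [580.2, -90.8, 277.5]
tool_rot: [2.519, 1.531, -3.031]
force: [0.0, 0.6, -0.8]
width: 59.7
```

```bash
python3 - <<'E'
from h import *
s,R=axes(); print(s["eef_pos"],R.round(3),s["clock"]); snap("wrist","w4")
E
```

```text
[580.1849952  -90.75717706 277.51130068] [[-0.04  -0.669  0.742]
 [-0.004  0.743  0.669]
 [-0.999  0.023 -0.033]] 15.375
```

View pics/w4.png

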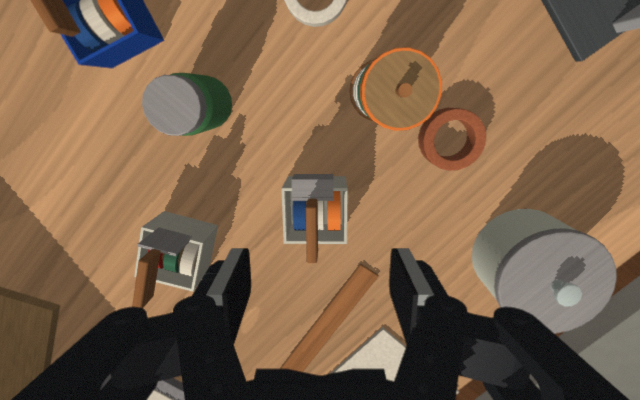

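```bash
python3 - <<'E'
from h import *
p=load("w4.npz"); W=cloud(p); im=p["im"].astype(int); x,y,z=np.moveaxis(W,2,0)
cv2.imwrite("pics/c4.png",cv2.resize(p["im"][165:310,120:370],(800,464),interpolation=2))
box=np.zeros(z.shape,bool); box[165:275,270:360]=1
def rc(m,Z,nm):
    vu=np.argwhere(m)[:,::-1]; r=cv2.minAreaRect(ray(p,vu,Z)[:,:2].astype(np.float32)); print(nm,m.sum(),W[m].mean(0).round(1),[np.round(k,1) for k in r])
rc(box&(z>115)&(z<125)&(im[...,2]-im[...,0]>30),120,"handle")
g=(im[...,2]-im[...,0]<20)
rc(box&(z>85)&(z<96)&g,91,"bridge")
m=box&(z>50)&(z<62)&g; rc(m,56,"box rim")
E
```

```text
handle 627 [ 605.9 -138.9  119.6] [array([ 606. , -139.1]), array([ 9.3, 55.8]), np.float64(41.9)]
bridge 909 [ 582.1 -113.5   90.8] [array([ 582.3, -113.9]), array([39.3, 21.9]), np.float64(42.6)]
box rim 521 [ 603.4 -150.1   53.9] [array([ 609., -141.]), array([66.8, 62.8]), np.float64(43.3)]
```

View pics/c4.png

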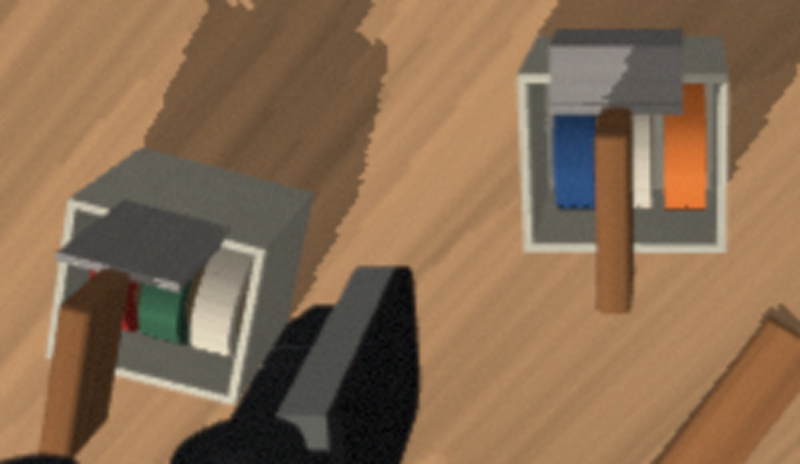

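apply_moves(
  targets=[
    [[0,42,18],0,60],
    [[0,50,20],0,60],
    [[0,50,20],0,60],
    [[0,20,8],0,60],
  ],
)

```text
clock: 15.92
eef_pos: [519.3, 79.3, 277.5]
tool_rot: [2.543, 1.529, -3.024]
force: [-0.3, -0.5, 0.2]
width: 60.1
```

```bash
python3 r.py
```

```text
rail x,y,z off from initial post: -190.4 40.0 125.5 F along rail y 0.2 [-0.3 -0.5  0.2] az 41.1 tilt [-0.042 -0.005] 15.925
```

```bash
python3 - <<'E'
from h import *
print(rel([605.3,-139.1,200]), rel([605.3,-139.1,87.3]))
E
```

```text
[  74.88757461 -222.92009399  -75.99897531] [ 187.48742276 -225.59860513  -72.07599517]
```

apply_moves(
  targets=[
    [[3,-12,-4],0,60],
    [[8,-24,-8],0,60],
    [[8,-28,-10],0,60],
    [[8,-28,-10],0,60],
    [[8,-28,-10],0,60],
    [[8,-28,-10],0,60],
    [[8,-24,-8],0,60],
    [[8,-20,-6],0,60],
    [[4,-12,-4],0,60],
    [[0,-4,-2],0,60],
  ],
)

```text
clock: 17.18
eef_pos: [598.5, -137.4, 207.4]
tool_rot: [2.647, 1.524, -2.94]
force: [-0.4, 0.3, 0.1]
width: 59.5
```

```bash
cat > rr.py <<'E'
from h import *
import sys
s,R=axes(); print("need",rel([float(v) for v in sys.argv[1:4]]).round(1),"pos",s["eef_pos"].round(1) if hasattr(s["eef_pos"],'round') else s["eef_pos"],"az",np.degrees(np.arctan2(R[1,2],R[0,2])).round(2),"toolx",R[:,0].round(3),"F",np.round(s["force"],1),"w",s["width"],"t",s["clock"], "qd",np.abs(s["qd"]).max().round(3))
E
python3 rr.py 605.3 -139.1 200
```

```text
need [ 7.1 -5.9  4.4] pos [ 598.5 -137.4  207.4] az 39.96 toolx [-0.046 -0.009 -0.999] F [-0.4  0.3  0.1] w 59.54319531839499 t 17.175 qd 0.056
```

apply_moves(
  targets=[
    [[5,-5,4],-2.5,60],
    [[12,0,0],0,60],
    [[15,0,0],0,60],
    [[12,0,0],0,60],
    [[6,0,0],0,60],
    [[0,0,0],0,60],
  ],
)

```text
clock: 17.92
eef_pos: [602.3, -135.5, 153.3]
tool_rot: [2.543, 1.523, -2.993]
force: [0.1, -0.3, 0.2]
width: 60.1
```

```bash
python3 rr.py 605.3 -139.1 87.3; python3 - <<'E'
from h import *
p=snap("wrist","w5"); W=cloud(p); im=p["im"].astype(int); x,y,z=np.moveaxis(W,2,0)
near=(np.hypot(x-606,y+139)<70)
def rc(m,Z,nm):
    vu=np.argwhere(m)[:,::-1]; r=cv2.minAreaRect(ray(p,vu,Z)[:,:2].astype(np.float32)); print(nm,m.sum(),W[m].mean(0).round(1),[np.round(k,1) for k in r])
rc(near&(z>115)&(z<125)&(im[...,2]-im[...,0]>30),120,"handle")
rc(near&(z>87)&(z<96)&(im[...,2]-im[...,0]<20)&(im.max(2)>60),91,"bridge")
E
```

```text
need [65.8 -6.4  2.4] pos [ 602.3 -135.5  153.3] az 42.84 toolx [-0.047 -0.007 -0.999] F [ 0.1 -0.3  0.2] w 60.102895872017505 t 17.925 qd 0.003
handle 1773 [ 605.4 -138.5  119.5] [array([ 606.1, -139.1]), array([ 9.7, 55.7]), np.float64(42.6)]
bridge 2382 [ 582.5 -113.4   90.8] [array([ 582.7, -114. ]), array([40.2, 21.5]), np.float64(43.2)]
```

View pics/w5.png

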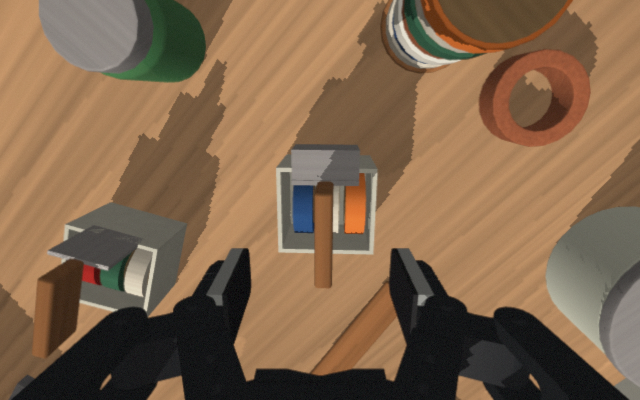

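apply_moves(
  targets=[
    [[6,-4,1],0,60],
    [[12,-2,1],0,60],
    [[14,0,0],0,60],
    [[14,0,0],0,60],
    [[10,0,0],0,60],
    [[5,0,0],0,60],
    [[1,0,0],0,60],
  ],
)

```text
clock: 18.85
eef_pos: [605.5, -139.6, 87.1]
tool_rot: [2.551, 1.524, -2.986]
force: [-0.3, 0.1, -0.5]
width: 60.1
```

```bash
python3 rr.py 605.3 -139.1 87.3
```

```text
need [-0.2  0.5  0.2] pos [ 605.5 -139.6   87.1] az 42.83 toolx [-0.046 -0.007 -0.999] F [-0.3  0.1 -0.5] w 60.12953424310146 t 18.85 qd 0.019
```

Spot on. Close gently.

apply_moves(
  targets=[
    [[0,0,0],0,30],
    [[0,0,0],0,14],
    [[0,0,0],0,6],
    [[0,0,0],0,0],
    [[0,0,0],0,0],
    [[0,0,0],0,0],
  ],
)

```text
clock: 19.6
eef_pos: [607.5, -139.2, 88.9]
tool_rot: [2.562, 1.529, -2.974]
force: [-0.1, 0.5, 0.0]
width: 9.2
```

```bash
python3 rr.py 605.3 -139.1 87.3
```

```text
need [ 1.7  1.5 -1.5] pos [ 607.5 -139.2   88.9] az 42.82 toolx [-0.042 -0.007 -0.999] F [-0.1  0.5  0. ] w 9.206980994526857 t 19.6 qd 0.002
```

apply_moves(
  targets=[
    [[-3,0,0],0,0],
    [[-6,0,0],0,0],
    [[-12,0,0],0,0],
    [[-20,0,0],0,0],
    [[-25,0,0],0,0],
    [[-28,0,0],0,0],
    [[-28,0,0],0,0],
    [[-28,0,0],0,0],
    [[-20,0,0],0,0],
    [[-8,0,0],0,0],
  ],
)

```text
clock: 20.85
eef_pos: [613.6, -138.5, 276.9]
tool_rot: [2.577, 1.527, -2.961]
force: [0.5, 0.0, -2.3]
width: 9.5
```

```bash
python3 rr.py 440 120 285; python3 - <<'E'
from h import *
snap("wrist","w6")
E
```

```text
need [ -2.7 307.8  47.8] pos [ 613.6 -138.5  276.9] az 42.76 toolx [-0.043 -0.008 -0.999] F [ 0.5  0.  -2.3] w 9.498444918237377 t 20.85 qd 0.155
```

View pics/w6.png

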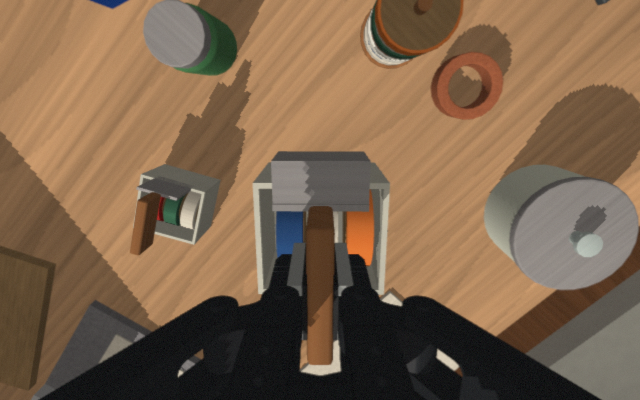

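apply_moves(
  targets=[
    [[0,14,3],0,0],
    [[0,26,6],0,0],
    [[0,34,8],0,0],
    [[0,38,9],0,0],
    [[0,38,9],0,0],
    [[0,38,9],0,0],
    [[0,38,9],0,0],
    [[0,34,8],0,0],
    [[0,26,6],0,0],
    [[0,14,3],0,0],
  ],
)

```text
clock: 22.15
eef_pos: [443.5, 143.5, 274.6]
tool_rot: [2.497, 1.507, -3.036]
force: [0.1, -0.0, -1.5]
width: 9.0
```

apply_moves(
  targets=[
    [[0,0,0],4,0],
    [[0,0,0],8,0],
    [[0,0,0],9,0],
    [[0,0,0],9,0],
    [[0,0,0],9,0],
    [[0,0,0],8,0],
    [[0,0,0],4,0],
    [[0,0,0],0,0],
  ],
)

```text
clock: 23.15
eef_pos: [438.4, 141.9, 271.4]
tool_rot: [-2.814, 1.499, -2.984]
force: [0.5, -0.8, -2.5]
width: 8.7
```

```bash
python3 rr.py 452.3 150 285; python3 - <<'E'
from h import *
snap("wrist","w7"); snap("scene","s7")
E
```

```text
need [-14.6  10.   11.4] pos [438.4 141.9 271.4] az -9.76 toolx [-0.071 -0.011 -0.997] F [ 0.5 -0.8 -2.5] w 8.744920598654609 t 23.15 qd 0.005
```

View pics/w7.png

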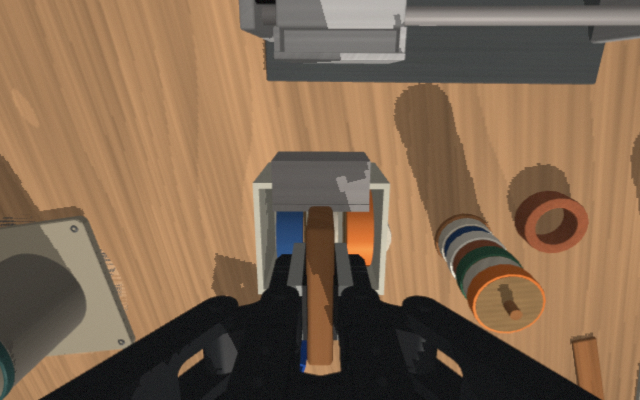

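View pics/s7.png

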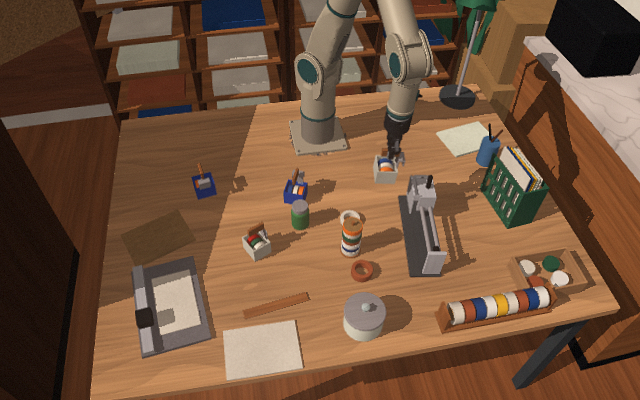

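```bash
cat > br.py <<'E'
from h import *
import sys
p=load(sys.argv[1]+".npz"); W=cloud(p); im=p["im"].astype(int)
psi=np.deg2rad(79.7); rx=np.array([np.cos(psi),np.sin(psi)]); ry=np.array([-np.sin(psi),np.cos(psi)])
def fit(m,nm):
    q=W[m]; q=q[np.isfinite(q[:,2])]
    for _ in range(5):
        c=np.median(q,0) if _==0 else q.mean(0); A=np.c_[(q-c)[:,:2]@np.c_[rx,ry],np.ones(len(q))]; s=np.linalg.lstsq(A,q[:,2]-c[2],rcond=None)[0]; r=q[:,2]-c[2]-A@s
        q=q[abs(r)<2.5]
    a=(q[:,:2]-[458.6,231.0])@np.c_[rx,ry]
    print(nm,len(q),"mean",q.mean(0).round(1),"slopes along rail x,y",s[:2].round(3),"rel lip: x",np.percentile(a[:,0],[2,98]).round(1),"y",np.percentile(a[:,1],[2,98]).round(1))
    return q
g=(im[...,2]-im[...,0]<22)&(im.max(2)>40)
u0,u1,v0,v1=[int(k) for k in sys.argv[2:6]]
m=np.zeros(g.shape,bool); m[v0:v1,u0:u1]=1
fit(m&g,"bridge")
hm=np.zeros(g.shape,bool); hm[v1:v1+60,306:334]=1
fit(hm&(im[...,2]-im[...,0]>30),"handle top")
E
python3 br.py w7 278 364 166 206; python3 br.py w6 278 364 166 206
```

```text
bridge 3421 mean [445.3 176.5 272.5] slopes along rail x,y [-0.055  0.058] rel lip: x [-64. -48.] y [-13.4  20.2]
handle top 512 mean [444.4 162.  301. ] slopes along rail x,y [-0.652 -0.115] rel lip: x [-75.  -62.4] y [-2.9  6.4]
bridge 3423 mean [ 590.1 -112.7  279.7] slopes along rail x,y [-0.034  0.004] rel lip: x [-330.5 -299. ] y [-204.8 -177.1]
handle top 488 mean [ 600.7 -123.3  307.1] slopes along rail x,y [-0.391 -0.62 ] rel lip: x [-328.7 -316. ] y [-208.1 -195.2]
```

```bash
cat > b2.py <<'E'
from h import *
import sys
p=load(sys.argv[1]+".npz"); W=cloud(p); im=p["im"].astype(int)
u0,u1,v0,v1=[int(k) for k in sys.argv[2:6]]
lip=np.array([458.6,231.0]); psi=np.deg2rad(79.7); B=np.c_[[np.cos(psi),np.sin(psi)],[-np.sin(psi),np.cos(psi)]]
m=np.zeros(im.shape[:2],bool); m[v0:v1,u0:u1]=1
m&=(im[...,2]-im[...,0]<22)&(im.max(2)>40)&np.isfinite(W[...,2])
q=W[m]; a=(q[:,:2]-lip)@B; z=q[:,2]
zc=np.median(z[(abs(z-z.max())<8)])
ok=abs(z-zc)<12
for _ in range(8):
    A=np.c_[a,np.ones(len(a))]; s=np.linalg.lstsq(A[ok],z[ok],rcond=None)[0]; ok=abs(z-A@s)<1.5
r=cv2.minAreaRect(a[ok].astype(np.float32)); print("n",ok.sum(),"plane",s[:2].round(3),"rect in rail axes rel lip",[np.round(k,1) for k in r],"z at centre",(s[:2]@r[0]+s[2]).round(1))
E
python3 b2.py w7 262 385 145 225
```

```text
n 4754 plane [-0.076  0.058] rect in rail axes rel lip [array([-56.1,   3.6]), array([21.7, 40.1]), np.float64(1.1)] z at centre 272.6
```

apply_moves(
  targets=[
    [[0,4,0.5],1.1,0],
    [[0,8,1],0,0],
    [[0,10,1],0,0],
    [[0,10,1],0,0],
    [[0,10,0],0,0],
    [[0,8,0],0,0],
    [[0,4,0],0,0],
    [[0,0,0],0,0],
  ],
)

```text
clock: 24.25
eef_pos: [452.9, 199.2, 269.5]
tool_rot: [-2.806, 1.499, -2.992]
force: [-0.1, -0.5, -1.8]
width: 9.3
```

```bash
python3 rr.py 452.3 197 271; python3 - <<'E'
from h import *
snap("wrist","w8")
E
python3 b2.py w8 262 385 145 225
```

```text
need [-1.4 -2.3 -0.2] pos [452.9 199.2 269.5] az -10.71 toolx [-0.071 -0.011 -0.997] F [-0.1 -0.5 -1.8] w 9.250666090515635 t 24.25 qd 0.004
n 4736 plane [-0.08   0.059] rect in rail axes rel lip [array([ 2.7, -1. ]), array([40.1, 21.7]), np.float64(89.4)] z at centre 270.8
```

View pics/w8.png

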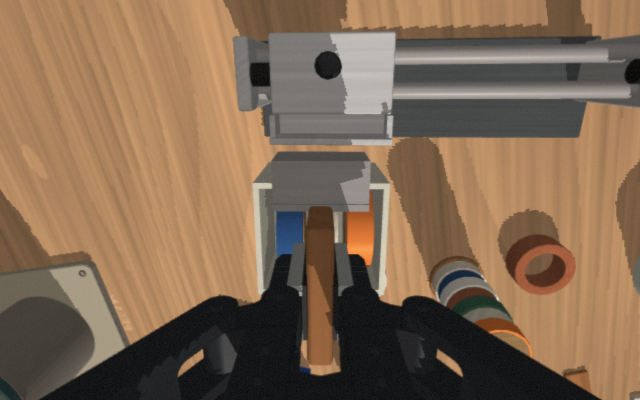

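```bash
cat > w2t.py <<'E'
from h import *
import sys
psi=np.deg2rad(79.7); a,b,c=[float(v) for v in sys.argv[1:4]]
d=a*np.array([np.cos(psi),np.sin(psi),0])+b*np.array([-np.sin(psi),np.cos(psi),0])+np.array([0,0,c])
s,R=axes(); print((R.T@d).round(1))
E
python3 w2t.py -2.2 1 -80
```

```text
[79.9 -0.3  4.4]
```

apply_moves(
  targets=[
    [[5,0,0.3],0,0],
    [[10,0,0.5],0,0],
    [[13,0,0.7],0,0],
    [[13,0,0.7],0,0],
    [[13,0,0.7],0,0],
    [[12,0,0.7],0,0],
    [[9,0,0.5],0,0],
    [[5,0,0.3],0,0],
    [[0,0,0],0,0],
  ],
)

```text
clock: 25.42
eef_pos: [450.8, 195.7, 182.9]
tool_rot: [-2.788, 1.497, -2.977]
force: [0.3, -0.3, -1.8]
width: 9.3
```

```bash
python3 - <<'E'
from h import *
snap("wrist","w9")
E
python3 rr.py 452.3 197 190;python3 b2.py w9 262 385 145 225
```

```text
need [-6.9  1.3  0.6] pos [451.  195.7 183.2] az -10.84 toolx [-0.072 -0.012 -0.997] F [-0.2  0.2 -2.2] w 9.219389327593031 t 25.475 qd 0.009
n 4768 plane [-0.08   0.062] rect in rail axes rel lip [array([-1.2,  0.4]), array([40.1, 21.8]), np.float64(89.4)] z at centre 184.1
```

View pics/w9.png

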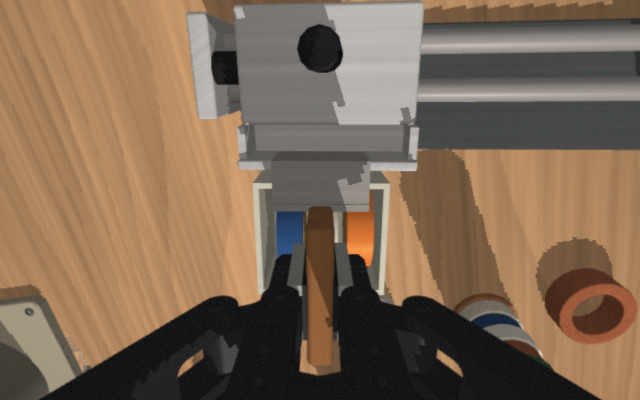

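```bash
python3 - <<'E'
from h import *
p=load("w9.npz"); W=cloud(p); z=W[...,2]; V=np.zeros(z.shape,bool); V[120:180,230:430]=1
psi=np.deg2rad(79.7); B=np.c_[[np.cos(psi),np.sin(psi)],[-np.sin(psi),np.cos(psi)]]
for lo,hi,n in [(147.5,153,"lip"),(143.5,147.4,"cheek")]:
    m=V&(z>lo)&(z<hi); a=(W[m][:,:2]-[458.6,231.0])@B; print(n,m.sum(),np.percentile(a[:,0],[2,25,50,75,98]).round(1),np.percentile(a[:,1],[2,98]).round(1),z[m].mean())
    
for u in (250,260,385,395,405): print(u,[(v,W[v,u].round(0).tolist()[2],round(float((W[v,u,:2]-[458.6,231.0])@B[:,0]),1)) for v in range(146,178,3)])
E
```

```text
lip 840 [-3.5 -2.1 -0.7  0.5  1.5] [-43.9  43.9] 149.55105996253417
cheek 693 [ 1.1  2.8  8.  12.8 17.2] [-44.7  44.7] 145.62196622954264
250 [(146, 136.0, 5.8), (149, 136.0, 4.2), (152, 140.0, 3.3), (155, 139.0, 1.4), (158, 145.0, 1.4), (161, 150.0, 1.0), (164, 150.0, -0.6), (167, 149.0, -2.5), (170, -0.0, -44.4), (173, 0.0, -47.3), (176, 1.0, -50.1)]
260 [(146, 127.0, 4.0), (149, 125.0, 1.8), (152, 130.0, 1.3), (155, 138.0, 1.2), (158, 145.0, 1.4), (161, 150.0, 0.9), (164, 150.0, -0.6), (167, 150.0, -2.2), (170, 0.0, -44.3), (173, 129.0, -11.0), (176, 137.0, -10.6)]
385 [(146, 126.0, 4.1), (149, 126.0, 2.4), (152, 128.0, 1.1), (155, 136.0, 1.3), (158, 144.0, 1.4), (161, 149.0, 1.1), (164, 149.0, -0.3), (167, 149.0, -2.0), (170, 148.0, -3.6), (173, -0.0, -46.3), (176, -0.0, -49.1)]
395 [(146, 126.0, 4.1), (149, 126.0, 2.4), (152, 129.0, 1.4), (155, 137.0, 1.5), (158, 143.0, 1.3), (161, 149.0, 1.1), (164, 150.0, -0.2), (167, 150.0, -1.7), (170, 149.0, -3.3), (173, -2.0, -46.5), (176, 1.0, -48.6)]
405 [(146, 136.0, 6.0), (149, 136.0, 4.5), (152, 136.0, 2.9), (155, 136.0, 1.4), (158, 144.0, 1.5), (161, 148.0, 1.0), (164, 150.0, -0.1), (167, 149.0, -1.8), (170, 150.0, -3.1), (173, 1.0, -45.7), (176, nan, nan)]
```

apply_moves(
  targets=[
    [[0,1,0],0,0],
    [[3,0.2,0.2],0,0],
    [[4,0.1,0.3],0,0],
    [[4,0.1,0.3],0,0],
    [[3,0.1,0.2],0,0],
    [[2,0,0.1],0,0],
    [[0,0,0],0,0],
  ],
)

```text
clock: 26.35
eef_pos: [451.8, 197.3, 166.8]
tool_rot: [-2.801, 1.5, -2.989]
force: [0.3, -0.1, -1.5]
width: 9.2
```

```bash
python3 - <<'E'
from h import *
snap("wrist","w10")
E
python3 rr.py 452.3 197 152;python3 b2.py w10 262 385 145 225
```

```text
need [14.8  0.1  1.4] pos [451.9 197.3 166.9] az -10.83 toolx [-0.07  -0.011 -0.997] F [ 0.  -0.2 -1.3] w 9.09576342858171 t 26.4 qd 0.004
n 4743 plane [-0.077  0.058] rect in rail axes rel lip [array([ 0.6, -0.4]), array([40.1, 21.8]), np.float64(89.5)] z at centre 168.0
```

View pics/w10.png

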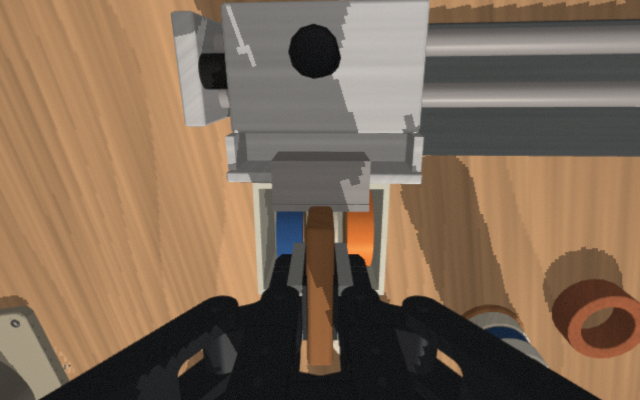

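apply_moves(
  targets=[
    [[2,0,0.1],0,0],
    [[3,0,0.2],0,0],
    [[3,0,0.2],0,0],
    [[2,0,0.1],0,0],
    [[1,0,0.1],0,0],
    [[0,0,0],0,0],
  ],
)

```text
clock: 27.15
eef_pos: [451.9, 197.1, 155.2]
tool_rot: [-2.802, 1.5, -2.99]
force: [0.2, 0.4, -2.1]
width: 9.1
```

```bash
python3 rr.py 452.3 197 152
```

```text
need [3.1 0.1 0.6] pos [451.9 197.1 155.2] az -10.82 toolx [-0.07  -0.011 -0.997] F [ 0.2  0.4 -2.1] w 9.069786573580998 t 27.15 qd 0.002
```

apply_moves(
  targets=[
    [[1.5,0,0.1],0,0],
    [[1,0,0.1],0,0],
    [[1,0,0.1],0,0],
  ],
)

```text
clock: 27.52
eef_pos: [452.4, 197.0, 153.1]
tool_rot: [-2.817, 1.501, -3.005]
force: [-1.5, -1.5, 9.5]
width: 9.2
```

```bash
python3 rr.py 452.3 197 152
```

```text
need [1.1 0.  0. ] pos [452.4 197.  153.1] az -10.83 toolx [-0.069 -0.009 -0.998] F [-1.5 -1.5  9.5] w 9.230516995721807 t 27.525 qd 0.009
```

apply_moves(
  targets=[
    [[1,0,0],0,0],
    [[1,0,0],0,0],
    [[1,0,0],0,0],
    [[1,0,0],0,0],
  ],
)

```text
clock: 28.02
eef_pos: [452.9, 196.9, 153.0]
tool_rot: [-2.861, 1.504, -3.05]
force: [-2.4, -0.9, 7.3]
width: 9.3
```

```bash
python3 rr.py 452.3 197 152;  python3 - <<'E'
from h import *
snap("wrist","w11")
E
python3 b2.py w11 262 385 145 225
```

```text
need [ 1.   0.  -0.5] pos [452.9 196.9 153. ] az -10.86 toolx [-0.067 -0.006 -0.998] F [-2.4 -0.9  7.3] w 9.320157564188808 t 28.025 qd 0.007
n 4734 plane [-0.067  0.056] rect in rail axes rel lip [array([ 0.4, -1.5]), array([40.1, 21.8]), np.float64(89.6)] z at centre 154.5
```

View pics/w11.png

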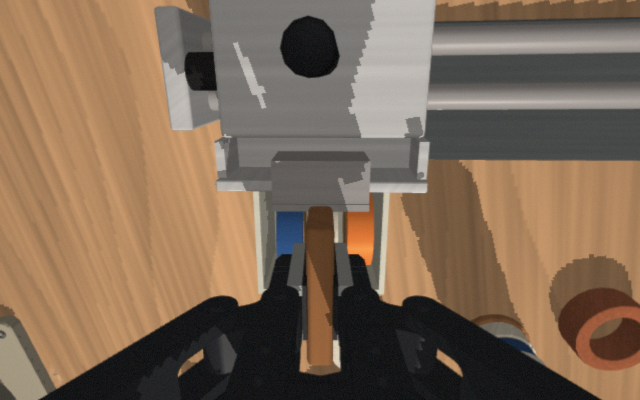

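apply_moves(
  targets=[
    [[0,0,0],0,12],
    [[0,0,0],0,16],
    [[0,0,0],0,24],
    [[0,0,0],0,36],
    [[0,0,0],0,44],
    [[0,0,0],0,44],
  ],
)

```text
clock: 28.82
eef_pos: [453.5, 197.1, 153.2]
tool_rot: [-2.867, 1.505, -3.056]
force: [-0.2, -0.4, 0.8]
width: 44.2
```

```bash
python3 rr.py 452.3 197 152;  python3 - <<'E'
from h import *
snap("wrist","w12"); snap("scene","s12")
p=load("s12.npz"); cv2.imwrite("pics/s12c.png",cv2.resize(p["im"][130:260,350:470],(554,600),interpolation=2))
E
python3 b2.py w12 262 385 145 225
```

```text
need [ 1.2 -0.3 -1. ] pos [453.5 197.1 153.2] az -10.85 toolx [-0.066 -0.006 -0.998] F [-0.2 -0.4  0.8] w 44.20845938439039 t 28.825 qd 0.003
n 4487 plane [0.046 0.   ] rect in rail axes rel lip [array([-3.2, -0.7]), array([21.9, 40.2]), np.float64(0.3)] z at centre 153.9
```

View pics/w12.png

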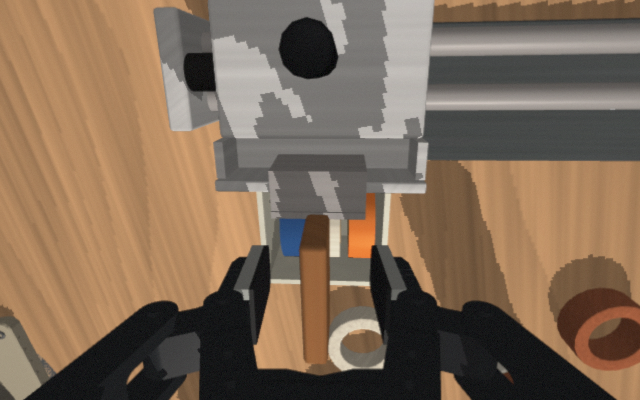

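View pics/s12c.png

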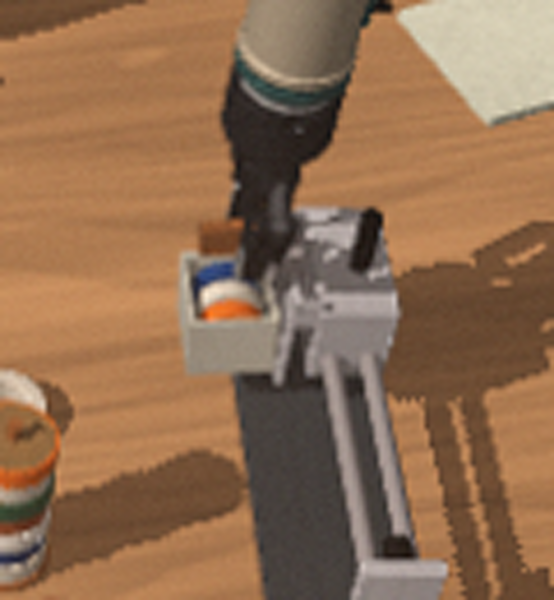

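apply_moves(
  targets=[
    [[-3,0,-0.2],0,50],
    [[-6,0,-0.4],0,50],
    [[-10,0,-0.6],0,50],
    [[-15,0,-1],0,50],
    [[-20,0,-1.2],0,50],
    [[-25,0,-1.5],0,50],
    [[-25,0,-1.5],0,50],
    [[-20,0,-1.2],0,50],
    [[-10,0,0],0,50],
    [[0,0,0],0,50],
  ],
)

```text
clock: 30.18
eef_pos: [455.5, 199.2, 298.5]
tool_rot: [-2.903, 1.51, -3.093]
force: [0.0, 0.9, 0.5]
width: 50.1
```

```bash
python3 rr.py 452.3 197 152;  python3 - <<'E'
from h import *
p=snap("wrist","w13"); W=cloud(p); z=W[...,2]; im=p["im"].astype(int)
s=snap("scene","s13"); cv2.imwrite("pics/s13c.png",cv2.resize(s["im"][130:260,350:470],(554,600),interpolation=2))
snap("top","t13")
psi=np.deg2rad(79.7); B=np.c_[[np.cos(psi),np.sin(psi)],[-np.sin(psi),np.cos(psi)]]
m=(z>186)&(z<194)&(im.max(2)<70)
nl,lab,st,cen=cv2.connectedComponentsWithStats(m.astype(np.uint8))
for i in range(1,nl):
    if st[i,4]>150:
        r=cv2.minAreaRect(ray(p,np.argwhere(lab==i)[:,::-1],190)[:,:2].astype(np.float32)); print("post",np.round(r[0],1),np.round(r[1],1),((np.array(r[0])-[552.9,244.2])@B).round(1))
E
```

```text
need [146.4  -0.7   6. ] pos [455.5 199.2 298.5] az -10.88 toolx [-0.061 -0.003 -0.998] F [0.  0.9 0.5] w 50.06978768452796 t 30.175 qd 0.009
post [468.8 280.9] [14.5 14.6] [21.  89.3]
```

View pics/w13.png

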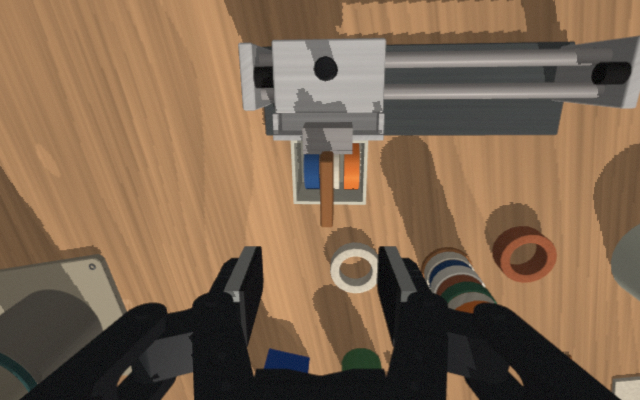

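View pics/s13c.png

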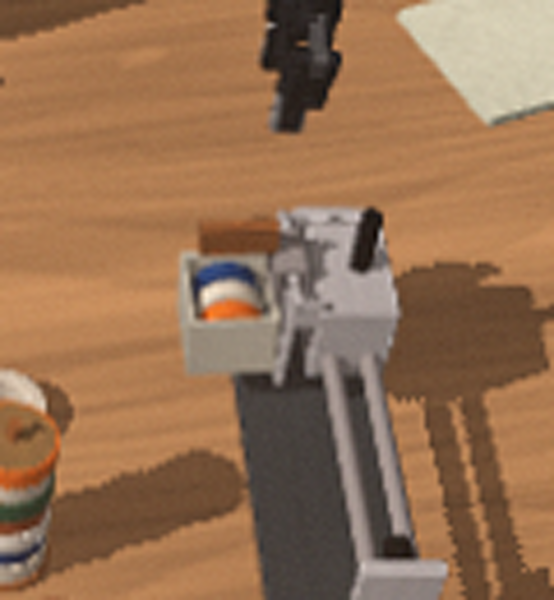

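View pics/t13.png

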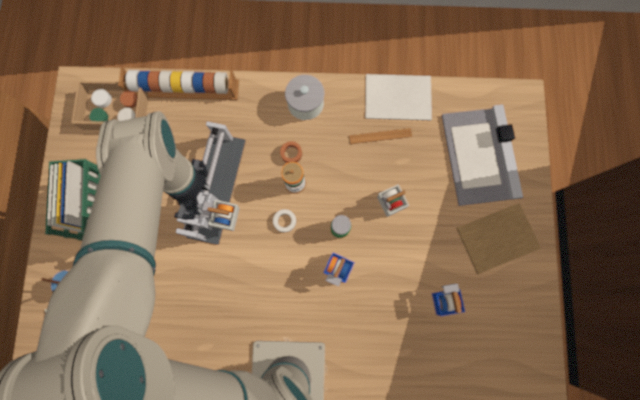

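```bash
python3 - <<'E'
from h import *
psi=np.deg2rad(79.7); B=np.c_[[np.cos(psi),np.sin(psi)],[-np.sin(psi),np.cos(psi)]]
for n in ["w3","w13"]:
    p=load(n+".npz"); W=cloud(p); z=W[...,2]; a=(W[...,:2]-[552.9,244.2])@B
    out=[]
    for lo,hi,c in [(116,123,"plates"),(135,141,"block"),(147.5,153,"lip")]:
        m=(z>lo)&(z<hi)&(abs(a[...,0])<50)
        if c=="plates":
            for sg in (1,-1):
                k=m&(sg*a[...,1]>140); out.append((c,sg,np.percentile(a[k][:,1],[5,50,95]).round(1).tolist()))
        else:
            k=m&(a[...,1]>20)&(a[...,1]<150); out.append((c,np.percentile(a[k][:,1],[1,99]).round(1).tolist()))
    print(n,out)
E
python3 b2.py w13 295 360 120 158
```

```text
w3 [('plates', 1, [142.9, 158.0, 165.2]), ('plates', -1, [-163.8, -156.3, -142.9]), ('block', [46.5, 134.3]), ('lip', [46.6, 134.0])]
w13 [('plates', 1, [142.8, 157.7, 165.0]), ('plates', -1, [-162.4, -154.6, -142.2]), ('block', [45.6, 133.3]), ('lip', [45.5, 133.2])]
n 1207 plane [ 0.05  -0.003] rect in rail axes rel lip [array([-3. , -0.8]), array([21., 40.]), np.float64(0.3)] z at centre 153.9
```

```bash
python3 - <<'E'
from h import *
a=load("w3.npz")["im"][130:215,235:335]; b=load("w13.npz")["im"][30:115,235:335]
cv2.imwrite("pics/cmp.png",np.hstack([cv2.resize(k,(400,340),interpolation=0) for k in (a,b)]))
E
```

```text
(no output)
```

View pics/cmp.png

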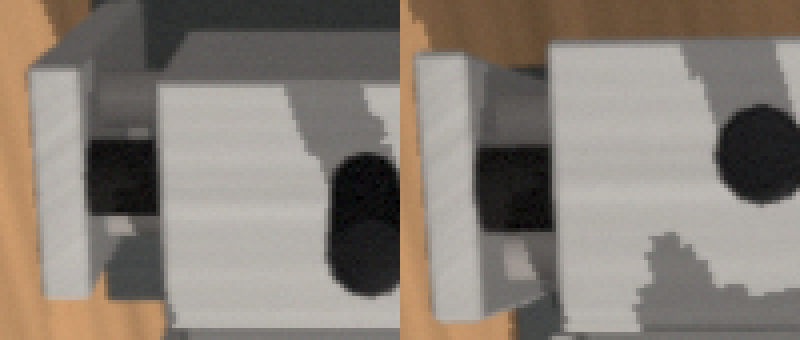

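```bash
python3 - <<'E'
from cell import ctrl,status
print(status.read_state()["force"], ctrl.finish_job())
E
```

```text
the job is handed in; nothing more can be done
[-0.89277062 -0.39289906  0.43340191] None
```

The carriage was run to both stops and left at the near one, and the hook caddy now hangs in the channel behind the lip. I handed the job in at about 30 s.

- **Carriage:** I pushed it with the fingers loosely straddling the post, at about 60 mm/s at most and slowing near the ends. At both stops it took about 10 N without moving further. The post measured 90.5 mm from the rail's centre at the near stop, against 90 mm nominal.
- **Caddy:** I chose the white one whose bridge and tongue reach past its back wall. I lowered it onto the lip until the contact force was about 10 N. The bridge top then stood at 154.5 mm, against 154 mm nominal, so it was home before I let go.
- **After release:** The bridge top reads 153.9 mm. The caddy hangs level along the rail and tilts back by about 0.05 rad, less than the 0.1 rad given. The gripper is about 145 mm above where it let go and touches nothing. In the top view, the other things on the right-hand part of the table look unmoved; the arm partly hides the pencil cup and the green rack at the left.

Two checks did not agree exactly:

- **Tool tilt:** The tool had picked up about 0.07 rad of tilt, which these moves cannot correct. The caddy was therefore seated about 0.06 rad off level sideways until release, when it settled flat.
- **Carriage position:** The last measurement puts the carriage 0.7 to 1 mm short of the near stop. That is within the measurement noise, and the picture shows it touching the bumper, so I did not push it again.

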